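Fit a label holder behind the lip of the tile step and hold it home

ROBOT

A 6-joint arm with a two-finger parallel gripper is mounted at the origin on a cart in front of the work surface, level with it; the furniture and walls round the work are solid. World frame = base frame: x ahead of the robot, y to its left, z up, the work surface at z = 0. Lengths are in mm, angles in rad, forces in N, time in s.
With the tool pointing down it reaches from about 275 to 875 mm from the base axis. Payload 12.5 kg.
Tool frame: the origin (TCP) lies at the very end of the fingers, on their centre line; the grasp point (between the pads) lies 19 mm behind it; z points along the fingers, y is the line along which they close (so a half turn about z gives the same grasp; the last joint's range is limited). The gripper opens to 85 mm and grips with 20 to 120 N. Pads are 22 mm wide; open, the fingers measure 114 mm over their backs; the gripper's body (76 mm by 85 mm) begins 54 mm behind the grasp point. The pads swing forward as they close: fully open they stand 13 mm farther back than shut.
Start: joints at [-1.379, 0.351, 1.652, -0, 1.139, -0.085], TCP at [150.323, -529.044, 231.29] pointing down, gripper open.
Joint ranges: [-2.75, 2.75], [-0.79, 2.1], [0.01, 2.65], [-1.57, 4.71], [0.07, 3.14], [-2.87, 2.87]. Speed limits (rad/s): [2.22, 2.22, 2.79, 3.14, 3.14, 3.14].

INTERFACE

Orientations are given as a unit quaternion [x, y, z, w].
In Python, from workcell import * gives the robot as it stands.
- The arm moves only by the tool pendant, called after "Call:" as name([rows], argument=value, ...), one row to a line, values as JSON. Schema: {"type":"object","properties":{"increments":{"type":"array","items":{"type":"array","prefixItems":[{"type":"array","items":{"type":"number"},"minItems":3,"maxItems":3},{"type":"array","items":{"type":"number"},"minItems":3,"maxItems":3},{"type":"number"}],"minItems":3,"maxItems":3},"minItems":1,"maxItems":20},"clamp_n":{"type":"number"},"only":{"type":"string"},"quiet":{"type":"boolean"},"lines":{"type":"string"}},"required":["increments"],"additionalProperties":false}. increments is a list of rows, 1 to 20 of them, each written [[rx, ry, rz], [dx, dy, dz], opening]: a rotation vector rx, ry, rz in normalised numbers (1 is pi rad), then dx, dy, dz in shares of 1000 mm (1.0 is 1000 mm), then the finger opening in mm; each row shifts and turns the commanded pose from where the row before left it, along the tool's axes as they then stand; what a row does not reach is not made up. A row lasts 1/12 s, in which the tool goes at most 41.7 mm and 0.125 rad, less where a joint would pass 70% of its speed; a pose out of reach is approached as far as the arm can. The fingers move at their own pace and stop on an object; clamp_n is the grip in N (left out, the last holds). Time passes only in rows, so rows that do not move let the fingers close. The tool returns the time, the measured TCP pose, the force, the opening and the grip force at its end. only (a regular expression) keeps the lines of the reply that match it, lines (a string "A,B") keeps lines A to B, and quiet returns only ok. No shift or turn number may pass 1 either way. Input that does not fit is refused with a message, and nothing moves.
- read_state(): the state, without advancing time (a new reading comes with each control period).
- capture(name): name is "scene" or "top" or "wrist"; returns a dict with "color" (420x560x3 uint8, red, green, blue), "vertical_fov" (degrees; the focal length in pixels is half the picture's height over the tangent of half this angle, whatever the lens; pixels are square), "cx", "cy" (the principal point, pixels), "k1" (the pictures are not rectified: a ray, as slopes to the right and down, at radius r is drawn at 1 + k1 r^2 times it, then the intrinsics apply), "view" (4x4, takes a point from world to camera coordinates); the wrist camera has in their place "hand_eye" (4x4, takes a point from camera to tool coordinates, whose origin is the TCP and whose axes are the flange's). Camera axes: x right, y down, z forward; pixel columns grow to the right and rows downward; lengths in mm; the calibration is good to about 2 mm. A picture is of the moment at which its call begins: read the wrist's pose just before it. There is no depth.
- finish_job(): hands the job in; it is judged then, once.
The state is a dict: "time": time; "joint_pos": joint angles; "joint_vel": joint speeds; "joint_efforts": joint torques, N m; "ee_pos": TCP position; "orientation": TCP orientation; "wrist_force": force on the tool from outside, world axes, zero at the start; "moment": the same for the moment, N m; "gripper_width": finger opening in mm; "finger_force": force on a finger pad.
Only numpy, scipy, OpenCV 4.12 (cv2) and the standard library are available. Lean on these libraries where they do the work, as an engineer would, in place of code of your own. Each camera call takes 0.05 s, during which the arm holds its last target. There are 200 camera calls.

TASK

Take the tall two-card label holder out of its stand, pulling it up past the sprung roller catch, and push it foot down behind the front lip of the tile step, between the two end stops in the middle, until it presses the sprung strip fully down and is home. Finish while still holding it there upright and pressed fully home with the fingers (the strip lifts it again if you let up). Leave the short holder in its pocket, and leave the lidded jar and the cup standing where they are.

Things in the scene. Friction and masses are not known exactly. Their poses are not given: they have to be found in the camera images.
- tall_holder: Tall label holder to fit: aluminium plate 5 mm thick (x), 50 wide (y), 85 high, two white cards one above the other on each face, grey grip tab on top; 115 mm high in all, about 60 g. Origin: middle of its foot, z up. Both faces are alike: either way round is right. A slot in the plate 12.5 to 23.5 mm above the foot takes the catch roller. Starts upright in either pocket of the stand.
- tall_tab (a point): Middle of the tall holder's grip tab, 100 mm above its foot. The tab is 10 mm thick (x of the holder), 30 mm wide (y) and 30 mm high, nothing beside it.
- short_holder: Short label holder, leave alone: same width, thickness and tab, but the plate is only 60 mm high with one card per face; 90 mm high in all. Origin: middle of its foot. It starts in the other pocket.
- label_stand: Label stand, fixed: wooden base 90 x 200 x 15 mm with a channel of two pockets at y = -45 and +45 mm. Origin on the table between them, x = 0 mid-channel, -x front, z up; holders stand square in it. Feet at z = 15 mm, flared walls to z = 58. A sprung roller sits in each slot: pulling up takes a peak of 5 to 12 N within the first 5 mm, then less.
- tile_step: Tile step, fixed: wooden step 180 mm wide (y), 75 high, two L-shaped test tiles on it (to z = 139 mm, at x = 55 to 82 mm). Along its front (-x) edge runs a label channel with a front lip. Origin on the table under the middle of the bay; x = 0 mid-channel, y along it, z up. The channel is 8 mm wide (x) from z = 36 to 66 mm; its mouth flares to about 25 mm at z = 76.
- bay (a point): Middle of the top of the free strip in the step's middle bay, the bay to use: z = 46 mm above the table, fixed to the step. The bay lies between two end stops 60 mm apart (along y) up to z = 66 mm, flaring above that to 80 mm apart at z = 76. The foot of a holder pressed home is 6 mm below this point, at z = 40 mm.
- strip (a joint): How far the black sprung strip in the middle bay of the tile step is pressed down, m: 0 free, 0.006 fully down. It needs about 4 N to start and 9 N at the bottom; it springs back up when let go.
- lidded_jar: Stoneware jar with dark lid, 70 mm wide, 102 mm high, standing between the stand and the step. Origin at the middle of its underside. Leave alone.
- cup: Buff cup without handle, 78 mm wide, 76 mm high, standing farther back than the jar. Origin at the middle of its underside. Leave alone.

How it is judged (in metres and radians):
On the way, in this order (a step that is already met when the one before it is completed fails the run):
1. the tall holder is pulled up out of its pocket in the fingers (z of tall_holder in the frame of label_stand above 0.062 m and contact force between tall_holder and the fingers above 1 N), for 0.1 s.
2. its foot is behind the lip of the tile step, in the middle bay (x of tall_holder in the frame of tile_step between -0.005 and 0.005 m and y of tall_holder in the frame of tile_step between -0.008 and 0.008 m and angle between the y axis of tall_holder and the y axis of tile_step, either way round below 0.15 rad and z of tall_holder in the frame of tile_step below 0.058 m), for 0.1 s.
At the end, for the whole second after the job is handed in: The tall holder is in the middle bay (within 5 mm across, 8 mm along, 0.15 rad square, tilt under 0.1 rad), foot under 42.5 mm above the table, strip down over 4.5 of 6 mm, held still by the fingers with over 1 N; the short holder is within 20 mm of its start (x of tall_holder in the frame of tile_step between -0.005 and 0.005 m and y of tall_holder in the frame of tile_step between -0.008 and 0.008 m and angle between the y axis of tall_holder and the y axis of tile_step, either way round below 0.15 rad and z of tall_holder in the frame of tile_step below 0.0425 m and value of joint strip above 0.0045 m and angle between tall_holder's own z axis and vertical below 0.1 rad and contact force between tall_holder and the fingers above 1 N and distance of short_holder from where it was at the start of the episode below 0.02 m and linear speed of tall_holder below 0.02 m/s); the arm keeps its last pose, push and grip.
It fails at once if the short holder is pulled from its pocket or pushed more than 20 mm (distance of short_holder from where it was at the start of the episode above 0.02 m).
It fails at once if the jar or the cup is pushed more than 30 mm or tipped (distance of any of lidded_jar, cup from where it was at the start of the episode above 0.03 m or angle between any of lidded_jar, cup's own z axis and vertical above 0.5 rad).
It also fails if it takes over 38 s, if anything falls off the work surface, if the arm or the gripper's body presses on something with over 40 N, if the wrist force passes 120 N, or if a joint passes its speed limit or range.

## Working session

There is one attempt and no reset: what is moved stays moved. The work goes in short steps, Python scripts to look and compute and a tool call to move; the robot and the scene stay as the last step left them, time stands still between calls to the robot, and variables do not carry over. Pictures are saved under pics/ and viewed, at most 10 in all, crops included, and the job is handed in when it is done.

```bash
mkdir -p pics
```

Create h.py:
```python
from workcell import *
import numpy as np, cv2
from scipy.spatial.transform import Rotation as R
def cam(name):
    s=read_state(); c=capture(name); H,W=c["color"].shape[:2]
    f=H/2/np.tan(np.radians(c["vertical_fov"])/2)
    if "view" in c: T=np.linalg.inv(np.array(c["view"]))
    else:
        B=np.eye(4);B[:3,:3]=R.from_quat(s["orientation"]).as_matrix();B[:3,3]=s["ee_pos"];T=B@np.array(c["hand_eye"])
    return dict(img=c["color"],f=f,cx=c["cx"],cy=c["cy"],k=c["k1"],T=T)
def ray(c,u,v):
    d=np.array([(u-c["cx"])/c["f"],(v-c["cy"])/c["f"]]);p=d.copy()
    for _ in range(30): p=d/(1+c["k"]*(p@p))
    r=c["T"][:3,:3]@np.array([p[0],p[1],1]);return c["T"][:3,3],r/np.linalg.norm(r)
def onz(c,u,v,z):
    o,d=ray(c,u,v);return o+d*(z-o[2])/d[2]
def tri(a,b):
    (o1,d1),(o2,d2)=a,b
    t=np.linalg.lstsq(np.c_[d1,-d2],o2-o1,rcond=None)[0]
    p,q=o1+d1*t[0],o2+d2*t[1];return (p+q)/2,np.linalg.norm(p-q)
def proj(c,P):
    q=np.linalg.inv(c["T"])@np.r_[P,1];p=q[:2]/q[2];p=p*(1+c["k"]*(p@p));return p*c["f"]+[c["cx"],c["cy"]]
```

Run:
```python
from h import *
import pickle
for n in("scene","top","wrist"):
    c=cam(n);pickle.dump(c,open(n+".pkl","wb"))
    cv2.imwrite(f"pics/{n}0.png",cv2.resize(c["img"][:,:,::-1],(800,600),interpolation=cv2.INTER_CUBIC))
    print(n,c["f"],c["k"],c["T"].round(2).tolist())
s=read_state();print(s["orientation"],s["wrist_force"],s["gripper_width"])
```

```text
scene 440.58069338370956 -0.0608226290988875 [[-0.72, -0.3, 0.63, -49.17], [-0.69, 0.27, -0.67, 689.95], [0.03, -0.92, -0.4, 520.37], [0.0, 0.0, 0.0, 1.0]]
top 495.86596068733417 -0.1085580842257216 [[0.01, -0.99, 0.11, 505.85], [-1.0, -0.01, 0.01, -6.91], [-0.01, -0.11, -0.99, 1330.98], [0.0, 0.0, 0.0, 1.0]]
wrist 362.7945925728521 -0.027904807631524586 [[0.27, -0.92, -0.29, 223.31], [-0.96, -0.26, -0.08, -508.06], [-0.0, 0.3, -0.96, 373.82], [0.0, 0.0, 0.0, 1.0]]
[ 9.90436159e-01  1.37971115e-01 -3.69863253e-05 -4.29375375e-04] [ 0.19614679 -0.46242809  0.31898377] 85.4066937766793
```

View pics/scene0.png

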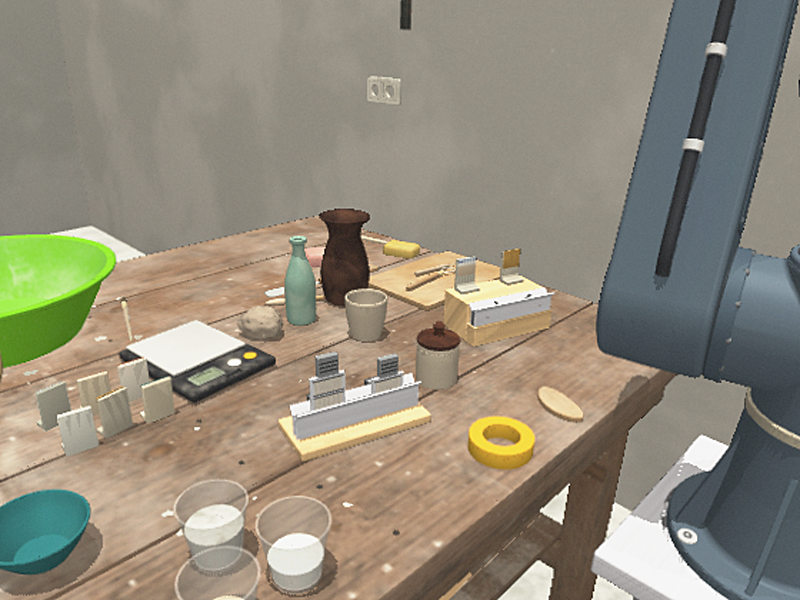

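View pics/top0.png

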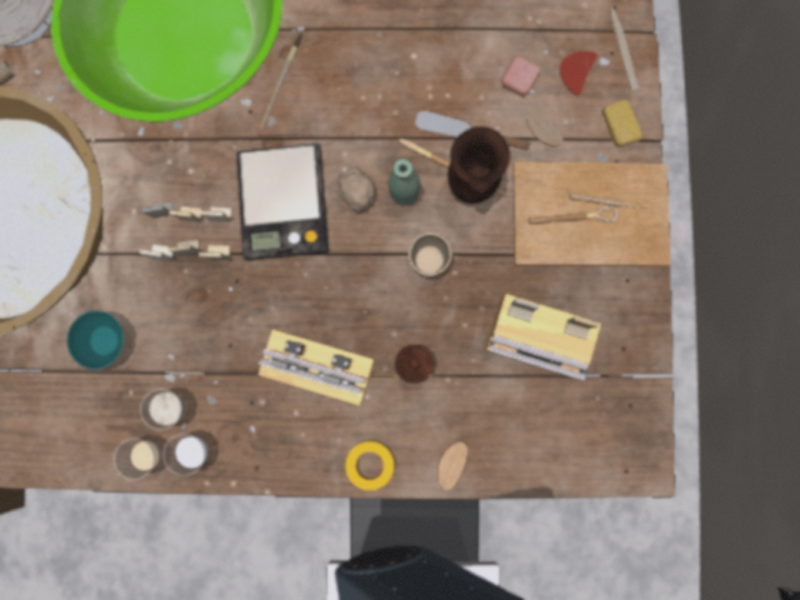

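Scene: tall holder is the left one in the stand (scene ~(327,380)), i.e. the +y pocket; the top view shows the stand at (316,367), jar (415,363), step (545,337), all in 800-px coordinates. Next: coarse positions.

Run:
```python
from h import *
import pickle
c=pickle.load(open("top.pkl","rb"))
for n,u,v,z in [("tab tall",295,348,115),("tab short",341,361,90),("stand FL",258,376,15),("BL",274,331,15),("BR",373,362,15),("FR",360,404,15),("jar",415,363,100),("cup",430,250,76),
 ("stepBL",508,296,75),("BR",600,322,75),("FL",490,346,60),("FR",586,374,60),("L lip",492,343,76)]:
    print(n,onz(c,u*.7,v*.7,z).round(0))
img=c["img"][:,:,::-1]
a=cv2.resize(img[220:290,170:270],(800,560),interpolation=cv2.INTER_CUBIC)
w=pickle.load(open("wrist.pkl","rb"))["img"][:,:,::-1]
cv2.imwrite("pics/st.png",a)
print(read_state()["joint_pos"])
```

```text
tab tall [547. 203. 115.]
tab short [525. 125.  90.]
stand FL [497. 288.  15.]
BL [581. 260.  15.]
BR [525.  74.  15.]
FR [448.  97.  15.]
jar [523.  -4. 100.]
cup [725. -30.  76.]
stepBL [ 643. -169.   75.]
BR [ 597. -334.   75.]
FL [ 554. -138.   60.]
FR [ 505. -311.   60.]
L lip [ 559. -140.   76.]
[-1.37861687e+00  3.51101497e-01  1.65228338e+00 -3.05156984e-05
  1.13906926e+00 -8.46330749e-02]
```

View pics/wrist0.png

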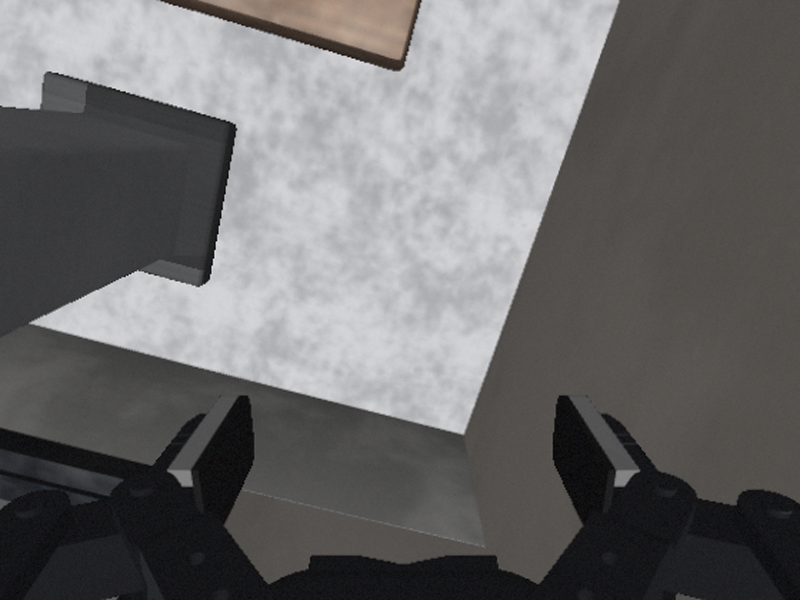

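The wrist view shows only the floor, the cart and the open fingers. I'll fly over the step, turn the closing axis square to it, and look.

Units first: shifts go in shares of 1000 mm and turns go in shares of pi rad. So 37.5 mm / 1000 = 0.0375, -15.8 mm / 1000 = -0.0158.

Call:
pendant([
  [[0, 0, 0], [0.0375, -0.0158, -0.005], 85],
  [[0, 0, 0], [0.0375, -0.0158, -0.005], 85],
  [[0, 0, 0], [0.0375, -0.0158, -0.005], 85],
  [[0, 0, 0], [0.0375, -0.0158, -0.005], 85],
  [[0, 0, 0], [0.0375, -0.0158, -0.005], 85],
  [[0, 0, 0], [0.0375, -0.0158, -0.005], 85],
  [[0, 0, 0], [0.0375, -0.0158, -0.005], 85],
  [[0, 0, 0], [0.0375, -0.0158, -0.005], 85],
  [[0, 0, 0], [0.0375, -0.0158, -0.005], 85],
  [[0, 0, 0], [0.0375, -0.0158, -0.005], 85],
  [[0, 0, 0], [0.0375, -0.0158, -0.005], 85],
  [[0, 0, 0], [0.0375, -0.0158, -0.005], 85],
])

```text
time: 1.15
ee_pos: [532.6, -222.0, 291.4]
orientation: [0.99, 0.138, -0.0, -0.0]
wrist_force: [-0.9, -0.9, 0.2]
gripper_width: 85.2
finger_force: 0.0
```

Call:
pendant([
  [[0, 0, -0.0398], [0, 0, 0], 85],
  [[0, 0, -0.0398], [0, 0, 0], 85],
  [[0, 0, -0.0398], [0, 0, 0], 85],
  [[0, 0, -0.0398], [0, 0, 0], 85],
  [[0, 0, -0.0398], [0, 0, 0], 85],
  [[0, 0, -0.0398], [0, 0, 0], 85],
  [[0, 0, -0.0398], [0, 0, 0], 85],
  [[0, 0, -0.0398], [0, 0, 0], 85],
  [[0, 0, 0], [0, 0, 0], 85],
  [[0, 0, 0], [0, 0, 0], 85],
])

```text
time: 1.98
ee_pos: [531.3, -223.6, 291.1]
orientation: [0.804, 0.594, -0.0, -0.0]
wrist_force: [-0.2, 0.4, 0.0]
gripper_width: 85.0
finger_force: 0.0
```

Run:
```python
from h import *
import pickle
c=cam("wrist");pickle.dump(c,open("w1.pkl","wb"))
cv2.imwrite("pics/w1.png",cv2.resize(c["img"][:,:,::-1],(800,600),interpolation=cv2.INTER_CUBIC))
```

```text
(no output)
```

View pics/w1.png

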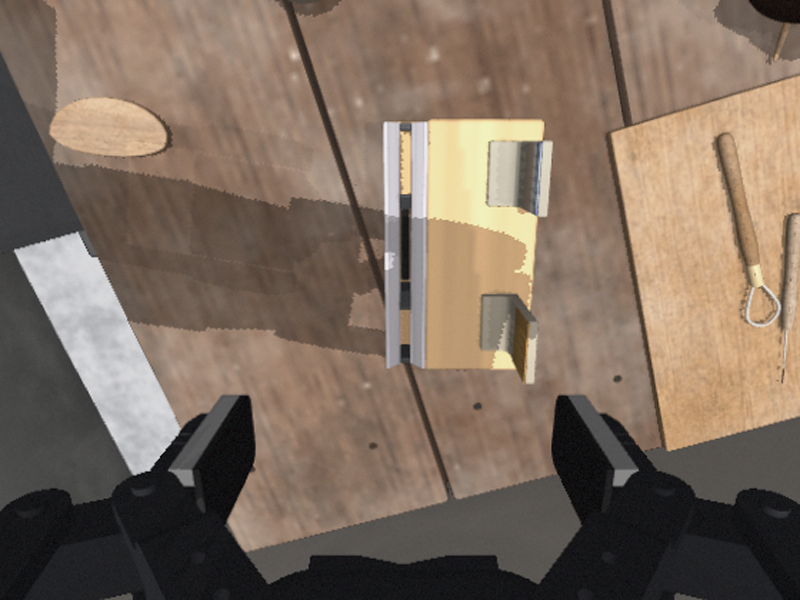

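View pics/st.png

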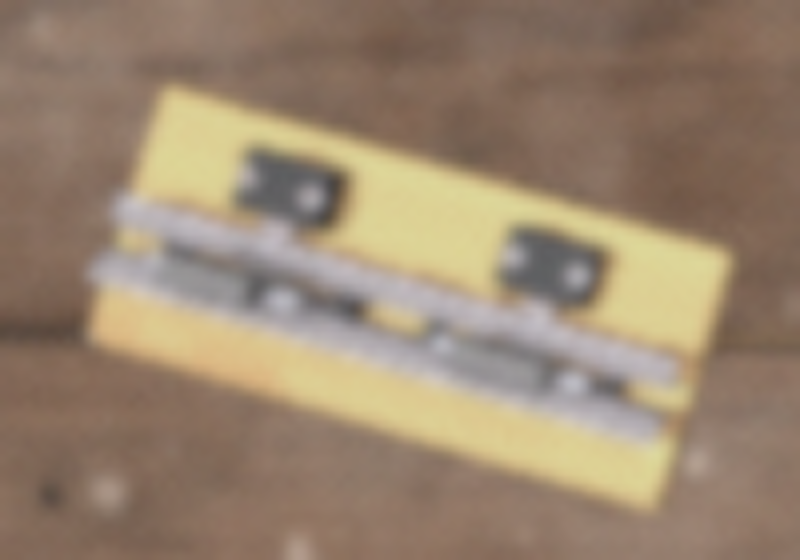

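The wrist picture shows the step square to the tool: channel mouth at columns 384–428, rows 122–368, black strip rows ~197–290. The stand crop shows tall tab top at crop (207,282), short at (492,362).

Run:
```python
from h import *
import pickle
c=pickle.load(open("w1.pkl","rb")); k=.7
for n,u,v,z in [("far",406,122,76),("near",406,368,76),("mid",406,245,76),("stepfar corner",543,120,75),("near R",535,369,75),("farL",428,120,76),("nearL",427,369,76),("lipfar",384,122,76),("lipnear",387,368,76),("strip far",405,197,66),("strip near",405,290,66)]:
    print(n,onz(c,u*k,v*k,z).round(1))
im=c["img"][:,:,::-1][78:266,256:316]
im=cv2.rotate(im,cv2.ROTATE_90_COUNTERCLOCKWISE)
cv2.imwrite("pics/w1c.png",cv2.resize(im,None,fx=4.2,fy=4.2,interpolation=cv2.INTER_CUBIC))
t=pickle.load(open("top.pkl","rb"))
for n,u,v,z in [("tall",207,282,115),("short",492,362,90),("railBL",118,205,58),("railBR",685,368,58),("railFL",90,270,58),("railFR",662,432,58)]:
    print(n,onz(t,170+u/8,220+v/8,z).round(1))
```

```text
far [ 559.4 -138.9   76. ]
near [ 508.3 -306.4   76. ]
mid [ 535.6 -216.9   76. ]
stepfar corner [ 645.9 -163.9   75. ]
near R [ 601.2 -336.4   75. ]
farL [ 573.6 -141.9   76. ]
nearL [ 523.1 -311.9   76. ]
lipfar [ 545.7 -134.6   76. ]
lipnear [ 494.6 -302.2   76. ]
strip far [ 544.4 -186.    66. ]
strip near [ 524.6 -250.6   66. ]
tall [517.7 228.3 115. ]
short [493.9 143.   90. ]
railBL [542.7 268.8  58. ]
railBR [492.2  84.9  58. ]
railFL [521.7 277.4  58. ]
railFR [471.8  92.   58. ]
```

View pics/w1c.png

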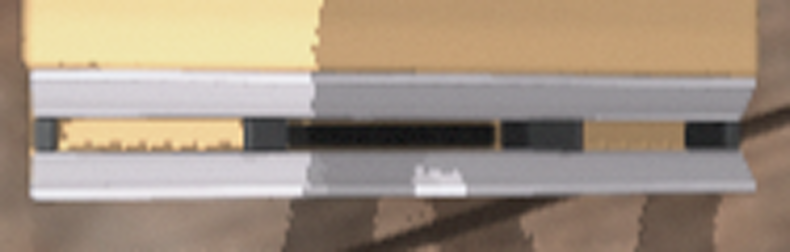

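The crop shows the bay stops (crop x 243–288 and 500–583) with the black strip between them; channel middle ≈ (534, −222.6), step y axis angle ≈1.275 rad. On to the stand.

Converted, 38.9 mm / 1000 = 0.0389, -13.3 mm / 1000 = -0.0133, -0.03 rad / 3.1416 = -0.0095.

Call:
pendant([
  [[0, 0, 0], [0.0389, -0.0133, 0], 85],
  [[0, 0, 0], [0.0389, -0.0133, 0], 85],
  [[0, 0, 0], [0.0389, -0.0133, 0], 85],
  [[0, 0, 0], [0.0389, -0.0133, 0], 85],
  [[0, 0, 0], [0.0389, -0.0133, 0], 85],
  [[0, 0, 0], [0.0389, -0.0133, 0], 85],
  [[0, 0, 0], [0.0389, -0.0133, 0], 85],
  [[0, 0, 0], [0.0389, -0.0133, 0], 85],
  [[0, 0, 0], [0.0389, -0.0133, 0], 85],
  [[0, 0, 0], [0.0389, -0.0133, 0], 85],
  [[0, 0, 0], [0.0389, -0.0133, 0], 85],
  [[0, 0, -0.0095], [0, 0, 0], 85],
  [[0, 0, 0], [0, 0, 0], 85],
  [[0, 0, 0], [0, 0, 0], 85],
])

```text
time: 3.2
ee_pos: [515.2, 228.1, 291.1]
orientation: [0.795, 0.607, -0.0, 0.0]
wrist_force: [0.4, -0.5, -0.0]
gripper_width: 85.1
finger_force: 0.0
```

Run:
```python
from h import *
import pickle
c=cam("wrist");pickle.dump(c,open("w2.pkl","wb"))
cv2.imwrite("pics/w2.png",cv2.resize(c["img"][:,:,::-1],(800,600),interpolation=cv2.INTER_CUBIC))
```

```text
(no output)
```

View pics/w2.png

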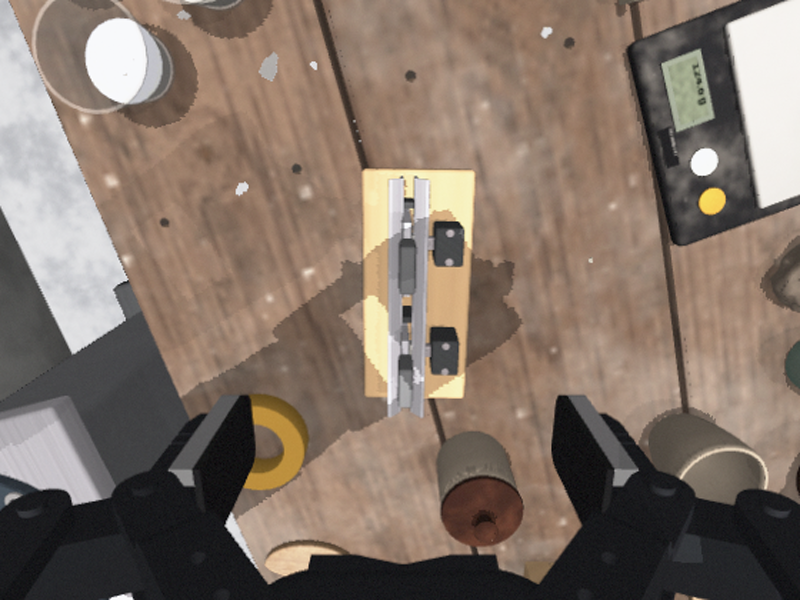

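Wrist view: stand square to the tool, tall tab at about cols 399–415, rows 239–297, short tab around (405,382). Zooming on the tall tab, and checking the edges numerically.

Run:
```python
from h import *
import pickle
c=pickle.load(open("w2.pkl","rb"))
im=c["img"][:,:,::-1][115:295,245:345]
im=cv2.rotate(im,cv2.ROTATE_90_COUNTERCLOCKWISE)
cv2.imwrite("pics/w2c.png",cv2.resize(im,None,fx=4.4,fy=4.4,interpolation=cv2.INTER_CUBIC))
```

```text
(no output)
```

View pics/w2c.png

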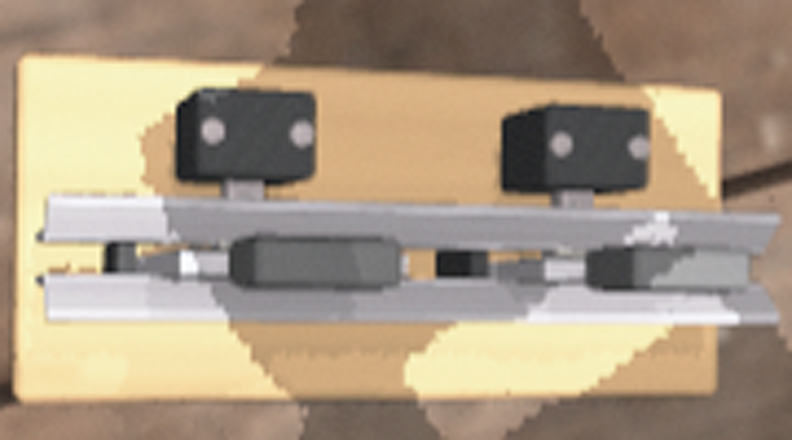

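The crop shows the tall tab's top face at cx 258–403, cy 236–288 and the short one's at cx 610–750, cy 246–290.

Run:
```python
from h import *
import pickle
c=pickle.load(open("w2.pkl","rb"))
P=lambda cx,cy,z:onz(c,344.5-cy/4.4,115+cx/4.4-.5,z)
t=P(330,262,115);s=P(680,268,90)
print("tall",t,"len",np.linalg.norm(P(258,262,115)-P(403,262,115)),np.linalg.norm(P(330,236,115)-P(330,288,115)))
print("short",s,np.linalg.norm(t-s))
for a,b in(((45,195),(778,213)),((45,323),(778,323))):
    A,B=P(*a,58),P(*b,58);d=A-B;print("rail",A,B,np.linalg.norm(d),np.arctan2(d[1],d[0]))
d=t-s;print("ang t-s",np.arctan2(d[1],d[0]))
m=(P(45,195,58)+P(45,323,58))/2;n=(P(778,213,58)+P(778,323,58))/2;print("mid",(m+n)/2,np.arctan2(*(m-n)[1::-1]))
tp=pickle.load(open("top.pkl","rb"))
print("tri top/wrist",tri(ray(c,344.5-262/4.4,115+330/4.4-.5),ray(tp,170+207/8,220+282/8)))
st=read_state();M=R.from_quat(st["orientation"]).as_matrix();print("tool x ang",np.arctan2(M[1,0],M[0,0]),"tilt",M[2,2])
print("delta in tool",M.T@(t-st["ee_pos"]))
```

```text
tall [517.44279431 226.05360472 115.        ] len 30.587994366264653 10.674605668566914
short [492.37588111 138.19559927  90.        ] 94.72264385513967
rail [546.68331598 273.49981639  58.        ] [494.92298706  91.56337545  58.        ] 189.1560207698267 1.2936226616130981
rail [518.30655393 281.25182238  58.        ] [466.81263176  99.24157182  58.        ] 189.1543161789989 1.2950840924685147
ang t-s 1.292868948195646
mid [506.68137218 186.38914651  58.        ] 1.2943533737483484
tri top/wrist (array([517.68223184, 227.26223686, 120.08990589]), np.float64(0.09449058056712017))
tool x ang 1.3035802220736443 tilt -0.999999942769418
delta in tool [ -0.82985776   2.3687265  176.22157697]
```

Converted, 40 mm / 1000 = 0.04, 2.4 mm / 1000 = 0.0024, 0.009 rad / 3.1416 = 0.0029.

Call:
pendant([
  [[0, 0, 0.0029], [-0.0008, 0.0024, 0.03], 60],
  [[0, 0, 0], [0, 0, 0.04], 60],
  [[0, 0, 0], [0, 0, 0.04], 60],
  [[0, 0, 0], [0, 0, 0.04], 60],
  [[0, 0, 0], [0, 0, 0.03], 60],
  [[0, 0, 0], [0, 0, 0.015], 60],
  [[0, 0, 0], [0, 0, 0], 60],
  [[0, 0, 0], [0, 0, 0], 0],
  [[0, 0, 0], [0, 0, 0], 0],
  [[0, 0, 0], [0, 0, 0], 0],
  [[0, 0, 0], [0, 0, 0], 0],
  [[0, 0, 0], [0, 0, 0], 0],
  [[0, 0, 0], [0, 0, 0], 0],
], clamp_n=80)

```text
time: 4.33
ee_pos: [517.9, 227.1, 97.8]
orientation: [0.797, 0.604, 0.001, 0.0]
wrist_force: [-2.4, -0.3, 8.3]
gripper_width: 8.7
finger_force: 78.4
```

Converted, -30 mm / 1000 = -0.03, -25 mm / 1000 = -0.025.

Call:
pendant([
  [[0, 0, 0], [0, 0, -0.003], 0],
  [[0, 0, 0], [0, 0, -0.005], 0],
  [[0, 0, 0], [0, 0, -0.01], 0],
  [[0, 0, 0], [0, 0, -0.015], 0],
  [[0, 0, 0], [0, 0, -0.02], 0],
  [[0, 0, 0], [0, 0, -0.025], 0],
  [[0, 0, 0], [0, 0, -0.03], 0],
  [[0, 0, 0], [0, 0, -0.03], 0],
  [[0, 0, 0], [0, 0, -0.022], 0],
  [[0, 0, 0], [0, 0, 0], 0],
  [[0, 0, 0], [0, 0, 0], 0],
])

```text
time: 5.25
ee_pos: [517.8, 226.9, 258.2]
orientation: [0.797, 0.604, 0.001, 0.001]
wrist_force: [0.2, -0.2, -1.6]
gripper_width: 8.9
finger_force: 87.1
```

Run:
```python
from h import *
import pickle
s=read_state();M=R.from_quat(s["orientation"]).as_matrix();print(s["ee_pos"],M.round(4).tolist(),s["gripper_width"])
print("to bay",M.T@(np.array([534.1,-222.6,0])-s["ee_pos"]))
c=cam("wrist");pickle.dump(c,open("w3.pkl","wb"))
cv2.imwrite("pics/w3.png",cv2.resize(c["img"][:,:,::-1],(800,600)))
```

```text
[517.80406233 226.91722622 258.15383791] [[0.2696, 0.963, 0.0029], [0.963, -0.2696, 0.0009], [0.0016, 0.0026, -1.0]] 8.91468987408243
to bay [-428.90176696  136.19741783  257.81434397]
```

View pics/w3.png

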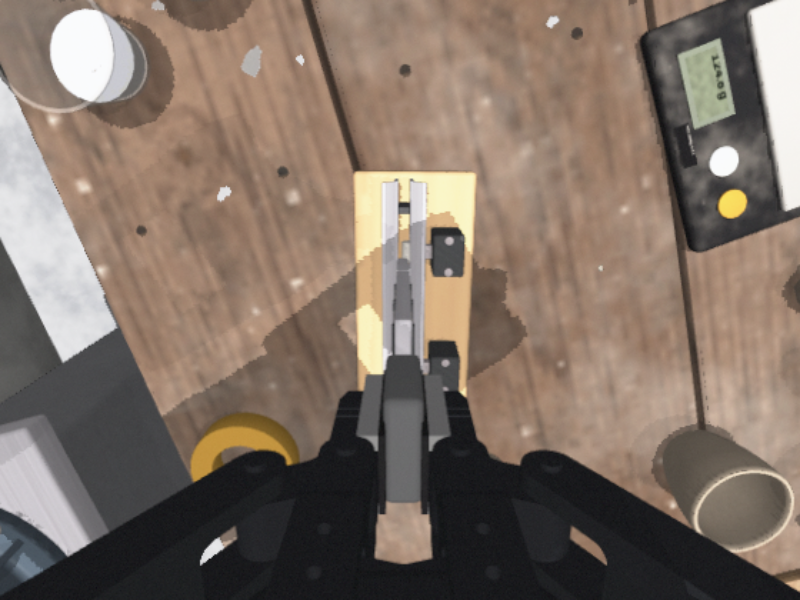

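The holder hangs upright and centred in the fingers, foot edge near (403,260). Transit above the jar to the bay.

Converted, -38.9 mm / 1000 = -0.0389, 12.4 mm / 1000 = 0.0124, 0.022 rad / 3.1416 = 0.007.

Call:
pendant([
  [[0, 0, 0], [-0.0389, 0.0124, 0], 0],
  [[0, 0, 0], [-0.0389, 0.0124, 0], 0],
  [[0, 0, 0], [-0.0389, 0.0124, 0], 0],
  [[0, 0, 0], [-0.0389, 0.0124, 0], 0],
  [[0, 0, 0], [-0.0389, 0.0124, 0], 0],
  [[0, 0, 0], [-0.0389, 0.0124, 0], 0],
  [[0, 0, 0], [-0.0389, 0.0124, 0], 0],
  [[0, 0, 0], [-0.0389, 0.0124, 0], 0],
  [[0, 0, 0], [-0.0389, 0.0124, 0], 0],
  [[0, 0, 0], [-0.0389, 0.0124, 0], 0],
  [[0, 0, 0], [-0.0389, 0.0124, 0], 0],
  [[0, 0, 0.007], [0, 0, 0], 0],
  [[0, 0, 0], [0, 0, 0.02], 0],
  [[0, 0, 0], [0, 0, 0.02], 0],
  [[0, 0, 0], [0, 0, 0.01], 0],
  [[0, 0, 0], [0, 0, 0], 0],
  [[0, 0, 0], [0, 0, 0], 0],
])

```text
time: 6.72
ee_pos: [533.2, -221.7, 205.9]
orientation: [0.803, 0.596, -0.0, -0.001]
wrist_force: [0.0, -0.0, -0.2]
gripper_width: 8.7
finger_force: 87.0
```

Run:
```python
from h import *
import pickle
s=read_state();M=R.from_quat(s["orientation"]).as_matrix();print(s["ee_pos"],M.round(4).tolist(),s["gripper_width"])
c=cam("wrist");pickle.dump(c,open("w4.pkl","wb"))
p=lambda t:proj(c,M@np.array(t)+s["ee_pos"])
print("foot corner pred x+25, dy+-2.5",p([24,-2.5,83]),p([24,2.5,83]))
print("bay mid z76",proj(c,np.array([534.1,-222.6,76])),"to bay",M.T@(np.array([534.1,-222.6,0])-s["ee_pos"]))
cv2.imwrite("pics/w4.png",cv2.resize(c["img"][60:270,140:420,::-1],(800,600),interpolation=cv2.INTER_CUBIC))
```

```text
[ 533.24738827 -221.70300788  205.93167751] [[0.2905, 0.9569, -0.0014], [0.9569, -0.2905, 0.0007], [0.0003, -0.0015, -1.0]] 8.742048553311252
foot corner pred x+25, dy+-2.5 [277.99019695 185.25463381] [285.83359653 185.25238155]
bay mid z76 [283.57589126 202.59266463] to bay [ -0.66409103   1.38877836 205.9296424 ]
```

View pics/w4.png

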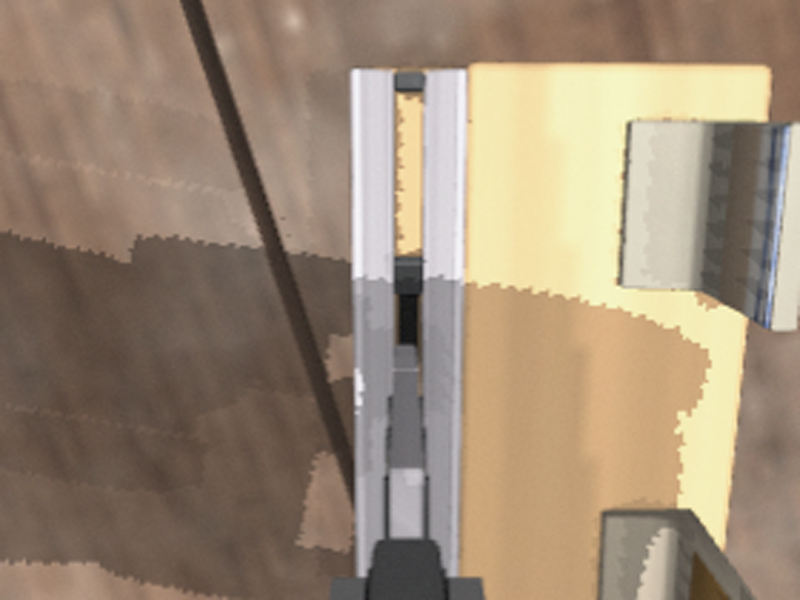

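Run:
```python
from h import *
import pickle
c=pickle.load(open("w4.pkl","rb"));s=read_state();M=R.from_quat(s["orientation"]).as_matrix()
k=1/2.857
for n,u,v,z in [("foot corner +25",403,346,123),("chan far",409.5,68,76),("chan near",409.5,400,76),("stop inner66",408,292,66),("stop outer76",408,257,76),("woodcorner far",770,65,75)]:
    print(n,(M.T@(onz(c,139.7+u*k,59.7+v*k,z)-s["ee_pos"])).round(1))
c=pickle.load(open("w1.pkl","rb"))
for n,cx,z in [("L76o",243,76),("L66i",288,66),("R76o",583,76),("R40i",500,42),("farend",30,76),("nearend",755,76)]:
    print(n,(M.T@(onz(c,280+3,78+cx/4.2-.5,z)-s["ee_pos"])).round(1))
```

```text
foot corner +25 [27.  -1.3 83.8]
chan far [8.750e+01 1.000e-01 1.308e+02]
chan near [  1.8   0.2 130.8]
stop inner66 [ 29.7  -0.2 140.8]
stop outer76 [ 40.6  -0.2 130.8]
woodcorner far [ 88.5  90.4 131.8]
L76o [ 40.9  -0.7 130.8]
L66i [ 29.4  -0.7 140.8]
R76o [-41.6  -1.  130.8]
R40i [-29.4  -0.9 164.8]
farend [ 87.6  -0.6 130.8]
nearend [-87.9  -1.1 130.8]
```

Converted, 20 mm / 1000 = 0.02, 1.3 mm / 1000 = 0.0013.

Call:
pendant([
  [[0, 0, 0], [-0.001, 0.0013, 0], 0],
  [[0, 0, 0], [0, 0, 0.02], 0],
  [[0, 0, 0], [0, 0, 0.02], 0],
  [[0, 0, 0], [0, 0, 0.008], 0],
  [[0, 0, 0], [0, 0, 0.006], 0],
  [[0, 0, 0], [0, 0, 0.006], 0],
  [[0, 0, 0], [0, 0, 0.006], 0],
  [[0, 0, 0], [0, 0, 0.004], 0],
  [[0, 0, 0], [0, 0, 0], 0],
  [[0, 0, 0], [0, 0, 0], 0],
  [[0, 0, 0], [0, 0, 0], 0],
])

```text
time: 7.68
ee_pos: [534.6, -223.4, 136.7]
orientation: [0.803, 0.596, 0.0, 0.0]
wrist_force: [-0.2, 0.2, -1.2]
gripper_width: 8.9
finger_force: 87.1
```

Converted, 4 mm / 1000 = 0.004.

Call:
pendant([
  [[0, 0, 0], [0, 0, 0.004], 0],
  [[0, 0, 0], [0, 0, 0.004], 0],
  [[0, 0, 0], [0, 0, 0], 0],
  [[0, 0, 0], [0, 0, 0], 0],
], clamp_n=100)

```text
time: 8.02
ee_pos: [534.6, -223.4, 128.4]
orientation: [0.803, 0.595, 0.0, 0.0]
wrist_force: [-0.6, -0.1, 4.1]
gripper_width: 8.5
finger_force: 99.1
```

Call:
pendant([
  [[0, 0, 0], [0, 0, 0.003], 0],
  [[0, 0, 0], [0, 0, 0.002], 0],
  [[0, 0, 0], [0, 0, 0], 0],
  [[0, 0, 0], [0, 0, 0], 0],
])

```text
time: 8.35
ee_pos: [534.7, -223.5, 123.7]
orientation: [0.803, 0.596, 0.0, 0.0]
wrist_force: [-1.0, 0.4, 7.4]
gripper_width: 8.7
finger_force: 99.7
```

Converted, 1 mm / 1000 = 0.001.

Call:
pendant([
  [[0, 0, 0], [0, 0, 0.001], 0],
  [[0, 0, 0], [0, 0, 0.001], 0],
  [[0, 0, 0], [0, 0, 0], 0],
  [[0, 0, 0], [0, 0, 0], 0],
])

```text
time: 8.68
ee_pos: [534.9, -223.6, 122.8]
orientation: [0.803, 0.595, 0.0, 0.001]
wrist_force: [-4.1, 1.3, 16.0]
gripper_width: 8.6
finger_force: 101.2
```

Call:
pendant([
  [[0, 0, 0], [0, 0, 0.001], 0],
  [[0, 0, 0], [0, 0, 0], 0],
  [[0, 0, 0], [0, 0, 0], 0],
])

```text
time: 8.93
ee_pos: [535.1, -223.7, 122.7]
orientation: [0.803, 0.595, 0.0, 0.001]
wrist_force: [-6.4, 2.2, 25.7]
gripper_width: 9.0
finger_force: 102.7
```

Call:
pendant([
  [[0, 0, 0], [0, 0, 0], 0],
  [[0, 0, 0], [0, 0, 0], 0],
  [[0, 0, 0], [0, 0, 0], 0],
  [[0, 0, 0], [0, 0, 0], 0],
])

```text
time: 9.27
ee_pos: [535.1, -223.7, 122.7]
orientation: [0.803, 0.596, 0.001, 0.001]
wrist_force: [-6.9, 2.4, 24.6]
gripper_width: 8.7
finger_force: 102.7
```

```bash
python3 -c "from workcell import *; print(finish_job())"
```

```text
the job is handed in; nothing more can be done
None
```

I handed the job in at 9.3 s with the tall holder pressed home in the middle bay and still gripped (about 25 N down, 103 N grip). The hand-in printed no verdict, and I took no picture after the final press: home is judged from the force and tool height, and I did not re-check the short holder, jar or cup.

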